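# Set out the club's trophies by size

## Robot

A 7-joint arm with a two-finger parallel gripper is mounted at the origin on the work surface. World frame = base frame: x ahead of the robot, y to its left, z up, the work surface at z = 0. Lengths are in m, angles in rad, forces in N, time in s.
With the tool pointing down it reaches from about 0.425 to 0.925 m from the base axis. Payload 6.8 kg.
Tool frame: the origin (TCP) lies between the finger pads; the fingertips stand 17 mm ahead of it and the grasp point (between the pads) lies 2 mm behind it; z points along the fingers, y is the direction in which the jaws open and shut (so a half turn about z gives the same grasp; the last joint's range is limited). The gripper opens to 85 mm and grips with 20 to 120 N. Pads are 22 mm wide; open, the fingers measure 114 mm over their backs; the gripper's body (76 mm by 85 mm) begins 54 mm behind the grasp point. The pads swing forward as they close: fully open they stand 13 mm farther back than shut.
Start: joints at [-1.402, 0.477, 0.022, 1.555, -0.011, 1.109, -0.083], TCP at [0.184, 0.649, 0.248] pointing down, gripper open.
Joint ranges: [-2.96, 2.96], [-0.34, 2.1], [-1.41, 1.46], [0.24, 2.44], [-1.37, 4.51], [0.17, 1.92], [-2.96, 2.96]. Speed limits (rad/s): [2.39, 2.39, 3.14, 3.14, 3.14, 3.14, 3.14].

## Interface

Orientations are given as a unit quaternion [w, x, y, z].
In Python, from station import bot gives the robot as it stands. The module is installed in compiled form; this text tells all that it offers.
- The arm moves only by the tool carry_out, never from a script. Its argument "moves" is a list of rows, each a list of 3 entries, a list of its own where there are three numbers: the turn, a rotation vector about the tool's x, y, z in degrees, then the shift along the tool's x, y, z in cm, then the finger opening in cm, from 0 to 8.54. A call has 1 to 5 rows; each row is the pose to reach, as a shift and turn from the pose commanded when the call began, along the tool's axes at that moment; what a row does not reach only later rows make up. A row lasts 1/8 s, in which the tool goes at most 62.5 mm and 10.7 degrees, less where a joint would pass 70% of its speed; a pose out of reach is approached as far as the arm can. A call with a gripper value outside its range is refused whole. The fingers move at their own pace and stop on an object; "newtons" is the grip in N (left out, the last holds). Time passes only in rows, so rows that repeat a pose let the fingers close. It gives the time, the measured TCP pose, the force and the opening at its end, in the units of the state.
- bot.get_obs(): the state, without advancing time (a new reading comes with each control period).
- bot.read_camera(name): name is "scene" or "top"; returns the picture (480x640x3 uint8, red, green, blue); there is no depth.
- bot.camera_info(name): a dict with "vertical_fov" (degrees; the focal length in pixels is half the picture's height over the tangent of half this angle, whatever the lens; pixels are square), "cx", "cy" (the principal point, pixels), "k1" (the pictures are not rectified: a ray, as slopes to the right and down, at radius r is drawn at 1 + k1 r^2 times it, then the intrinsics apply), "position" and "attitude" of the camera in the world. Camera axes: x right, y up, looking along -z (the intrinsics and any distortion apply to the point x, -y, -z); pixel columns grow to the right and rows downward; lengths in m; the calibration is good to about 2 mm. A picture is of the moment at which its call begins. camera_info takes no time and is no camera call.
- bot.hand_in(): hands the job in, once; it reports no verdict.
Trained networks look in the newest picture that a camera, given by its name, has taken for a name from the list of things; names that differ only in an ending like _2 or _b are one class to them, and where a whole thing is asked for, a point or a joint stands for the part that bears it (a point fixed in the world has none). Each returns a list of dicts, best first, with "score" (0 to 1); they miss things now and then, are a little off and sometimes report something else, mostly with a low value. They report only what shows in the picture. A call takes as long as a camera call. They do not tell look-alikes from the thing itself.
- bot.silhouettes(label, camera): "region" (480x640 bool, what is visible of it) and "location" ([column, row] in pixels, amid what is visible of it).
The state is a dict: "t": time; "q": joint angles; "joint_vel": joint speeds; "joint_torque": joint torques, N m; "eef_pos": TCP position; "tool_rot": TCP orientation; "contact_force": force on the tool from outside, world axes, zero at the start; "torque": the same for the moment, N m; "gripper_width": opening from 0.0 (shut) to 1.0 (fully open).
Only numpy, scipy, OpenCV 4.12 (cv2) and the standard library are available. Lean on these libraries where they do the work, as an engineer would, in place of code of your own. Each camera call takes 0.05 s, during which the arm holds its last target. There are 200 camera calls.

## Task

Put the club's four brass trophy cups out on the white display plinths, one to each, standing upright in the middle of the top: the smallest cup on the lowest plinth, and so on up to the largest cup on the highest. Set them down, do not drop them or knock one over, and leave the mug and the pen pot where they stand.

Things in the scene. Friction and masses are not known exactly. Their poses are not given: they have to be found in the camera images.
- trophy_s: the smallest of four brass trophy cups, 85 mm tall: a round dark wooden foot of 54 mm diameter and 18 mm height, a thin stem, and an open straight-sided round bowl of 44 mm outside diameter (3 mm wall) filling the top 45 mm (its wall is vertical over the top 35 mm). Two thin loop handles stick out 15 mm from the bowl to its +y and -y, so grip the bowl across its x axis. It stands upright; origin at the centre of the foot's underside, z up. 0.12 to 0.36 kg.
- trophy_m: the second smallest of four brass trophy cups, 105 mm tall: a round dark wooden foot of 54 mm diameter and 18 mm height, a thin stem, and an open straight-sided round bowl of 48 mm outside diameter (3 mm wall) filling the top 45 mm (its wall is vertical over the top 35 mm). Two thin loop handles stick out 15 mm from the bowl to its +y and -y, so grip the bowl across its x axis. It stands upright; origin at the centre of the foot's underside, z up. 0.12 to 0.36 kg.
- trophy_l: the second largest of four brass trophy cups, 125 mm tall: a round dark wooden foot of 54 mm diameter and 18 mm height, a thin stem, and an open straight-sided round bowl of 52 mm outside diameter (3 mm wall) filling the top 45 mm (its wall is vertical over the top 35 mm). Two thin loop handles stick out 15 mm from the bowl to its +y and -y, so grip the bowl across its x axis. It stands upright; origin at the centre of the foot's underside, z up. 0.12 to 0.36 kg.
- trophy_xl: the largest of four brass trophy cups, 145 mm tall: a round dark wooden foot of 54 mm diameter and 18 mm height, a thin stem, and an open straight-sided round bowl of 56 mm outside diameter (3 mm wall) filling the top 45 mm (its wall is vertical over the top 35 mm). Two thin loop handles stick out 15 mm from the bowl to its +y and -y, so grip the bowl across its x axis. It stands upright; origin at the centre of the foot's underside, z up. 0.12 to 0.36 kg.
- plinth_15: the lowest of four fixed white display plinths: a plain block 90 x 90 mm in plan and 15 mm high (all four have the same plan). Origin at the centre of its underside, on the desk; its flat top is 15 mm above that. x and y along its sides, z up.
- plinth_40: the second lowest of four fixed white display plinths: a plain block 90 x 90 mm in plan and 40 mm high (all four have the same plan). Origin at the centre of its underside, on the desk; its flat top is 40 mm above that. x and y along its sides, z up.
- plinth_65: the second highest of four fixed white display plinths: a plain block 90 x 90 mm in plan and 65 mm high (all four have the same plan). Origin at the centre of its underside, on the desk; its flat top is 65 mm above that. x and y along its sides, z up.
- plinth_90: the highest of four fixed white display plinths: a plain block 90 x 90 mm in plan and 90 mm high (all four have the same plan). Origin at the centre of its underside, on the desk; its flat top is 90 mm above that. x and y along its sides, z up.
- mug: white ceramic coffee mug, 76 mm diameter and 85 mm tall, a handle at its +y, loose, standing among the trophies; origin at the centre of its underside. Not a trophy: it stays where it is.
- pen_pot: dark steel pen pot with pens, 72 mm diameter, 95 mm tall, pens up to 140 mm, loose, standing beyond the plinths; origin at the centre of its underside. It stays where it is.
Mind the look-alikes: they are no part of the job. What is shaped like the trophy_s but green is not meant.

How it is judged:
By the outcome, as a careful person would: the job done as asked, in the order asked, and still so for the second after the job is handed in, with the robot touching nothing.
It also fails if it takes over 128 s, if anything falls off the work surface, if the arm or the gripper's body presses on something with over 40 N, if the wrist force passes 120 N, or if a joint passes its speed limit or range.

## Working session

There is one attempt and no reset: what is moved stays moved. The work goes in short steps, Python scripts to look and compute and a tool call to move; the robot and the scene stay as the last step left them, time stands still between calls to the robot, and variables do not carry over. Pictures are saved under pics/ and viewed, about 12 in all and at most 16, crops included, and the job is handed in when it is done.

Besides the shell and the picture viewer there is one more tool, called after "Emit:" in YAML: its name, and indented under it one key for each argument. carry_out: Moves the arm, as the interface text tells. Its arguments: {"type":"object","properties":{"moves":{"type":"array"},"newtons":{"type":"number"}},"required":["moves"]}

```bash
mkdir -p pics; cat > h.py <<'E'
import numpy as np, cv2
from scipy.spatial.transform import Rotation as R
from station import bot
def cam(n):
    c=bot.camera_info(n); a=np.array(c["attitude"],float)
    M=a if a.shape==(3,3) else R.from_quat(a[[1,2,3,0]]).as_matrix()
    return c,M,np.array(c["position"]),240/np.tan(np.radians(c["vertical_fov"])/2)
def ray(n,uv):
    c,M,p,f=cam(n); d=np.array([(uv[0]-c["cx"])/f,(uv[1]-c["cy"])/f]); s=d.copy()
    for _ in range(20): s=d/(1+c["k1"]*(s@s))
    return p,M@np.array([s[0],-s[1],-1])
def at(n,uv,z):
    p,d=ray(n,uv); return p+d*(z-p[2])/d[2]
def proj(n,X):
    c,M,p,f=cam(n); v=M.T@(np.array(X)-p); s=np.array([v[0],-v[1]])/-v[2]
    s=s*(1+c["k1"]*(s@s)); return s*f+[c["cx"],c["cy"]]
E
python3 - <<'E'
from h import *
for n in("scene","top"):
    print(bot.camera_info(n)); cv2.imwrite(f"pics/{n}0.png",bot.read_camera(n)[:,:,::-1])
    for l in ["trophy_s","trophy_m","trophy_l","trophy_xl","plinth_15","plinth_40","plinth_65","plinth_90","mug","pen_pot"]:
        print(n,l,[(round(d["score"],2),np.round(d["location"]).astype(int).tolist(),int(d["region"].sum())) for d in bot.silhouettes(l,n)])
o=bot.get_obs();print(o)
E
```

```text
{'vertical_fov': 48.37870977153487, 'cx': 321.67704297065944, 'cy': 244.44120116583963, 'k1': -0.05373777556815769, 'position': array([1.37203511, 0.06941754, 1.10456494]), 'attitude': array([0.63960107, 0.23415668, 0.24698582, 0.68925984])}
scene trophy_s [(0.7, [291, 238], 551), (0.66, [395, 198], 550), (0.64, [225, 211], 724), (0.6, [290, 287], 821)]
scene trophy_m [(0.7, [291, 238], 551), (0.66, [395, 198], 550), (0.64, [225, 211], 724), (0.6, [290, 287], 821)]
scene trophy_l [(0.7, [291, 238], 551), (0.66, [395, 198], 550), (0.64, [225, 211], 724), (0.6, [290, 287], 821)]
scene trophy_xl [(0.61, [150, 223], 929), (0.17, [367, 304], 2242)]
scene plinth_15 [(0.93, [366, 303], 2101), (0.92, [435, 246], 1689), (0.68, [213, 283], 1270), (0.57, [357, 241], 934)]
scene plinth_40 [(0.93, [366, 303], 2101), (0.92, [435, 246], 1689), (0.68, [213, 283], 1270), (0.57, [357, 241], 934)]
scene plinth_65 [(0.93, [366, 303], 2101), (0.92, [435, 246], 1689), (0.68, [213, 283], 1270), (0.57, [357, 241], 934)]
scene plinth_90 [(0.93, [366, 303], 2101), (0.92, [435, 246], 1689), (0.68, [213, 283], 
[... 1363 characters left out ...]
]
{'t': 1.1, 'q': array([-1.40206239,  0.47698698,  0.02239814,  1.55540622, -0.01149669,
        1.10931758, -0.08308665]), 'joint_vel': array([ 0.00072915,  0.00121212, -0.00043763,  0.0004962 , -0.00164969,
       -0.00023295,  0.00026713]), 'joint_torque': array([ 3.17105323e-04, -5.96328878e+01,  1.60647836e+00, -2.81550550e+01,
        1.25223267e-02,  1.39508953e-03,  9.37749547e-06]), 'eef_pos': array([0.18448169, 0.6493091 , 0.24831398]), 'tool_rot': array([-5.53923542e-06,  1.37977721e-01,  9.90435333e-01,  5.54866912e-06]), 'contact_force': array([-0.3717143 ,  0.29356518,  0.46218556]), 'torque': array([-0.01014468,  0.00160152,  0.03374586]), 'gripper_width': 0.9978040591440188}
```

View pics/scene0.png

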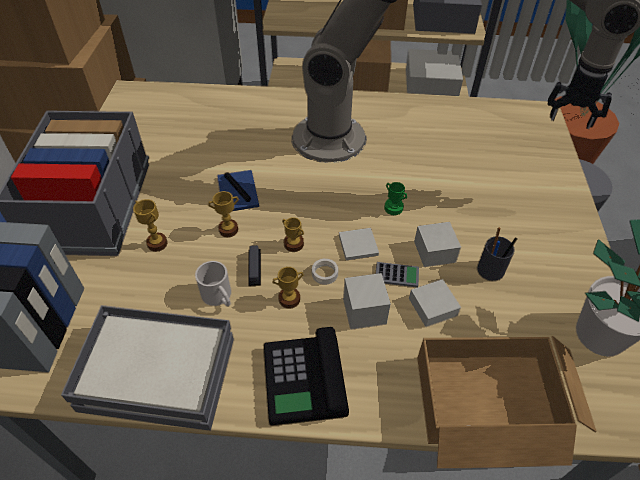

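View pics/top0.png

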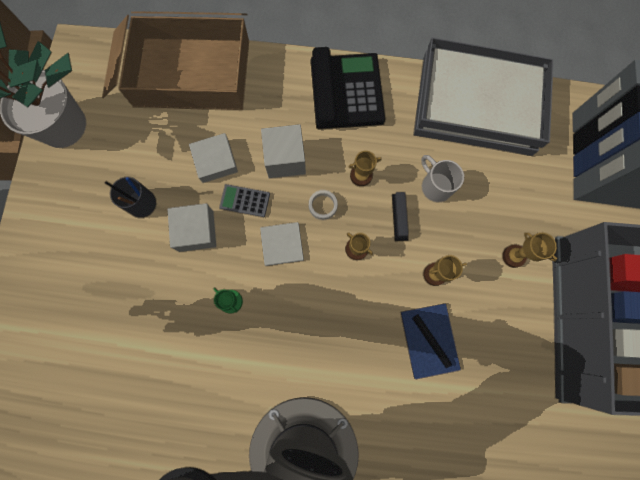

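```bash
cat > fit.py <<'E'
from h import *
from scipy.optimize import minimize
W=4
def cyl(r,z0,z1,n=24):
    a=np.linspace(0,2*np.pi,n,endpoint=False); c=np.c_[r*np.cos(a),r*np.sin(a)]
    return np.vstack([np.c_[c,0*a+z] for z in(z0,z1)])
def trophy(h,d):
    ps=[cyl(.027,0,.018),cyl(.006,.018,h-.045),cyl(d/2,h-.035,h),np.vstack([cyl(.008,h-.046,h-.044),cyl(d/2,h-.036,h-.034)])]
    a=np.linspace(-np.pi/2,np.pi/2,9); zc=h-.0225
    for s in(1,-1):
        L=np.c_[0*a,s*(d/2+.013*np.cos(a)),zc+.013*np.sin(a)]
        ps+=[np.vstack([p+e for p in L[i:i+2] for e in np.vstack([np.eye(3),-np.eye(3)])*.002]) for i in range(8)]
    return ps
def box(h): return [np.array([[x,y,z] for x in(-.045,.045) for y in(-.045,.045) for z in(0,h)])]
CI={}
def projN(n,X):
    if n not in CI: CI[n]=cam(n)
    c,M,p,f=CI[n]; v=(X-p)@M; s=np.c_[v[:,0],-v[:,1]]/-v[:,2:]
    return s*(1+c["k1"]*(s**2).sum(1,keepdims=True))*f+[c["cx"],c["cy"]]
def render(parts,q,n):
    m=np.zeros((480*W,640*W),np.uint8); c,s=np.cos(q[2]),np.sin(q[2])
    T=np.array([[c,-s,0],[s,c,0],[0,0,1]])
    for P in parts:
        u=(projN(n,P@T.T+[q[0],q[1],q[3] if len(q)>3 else 0])+.5)*W
        cv2.fillConvexPoly(m,cv2.convexHull(np.round(u).astype(np.int32)),1)
    return cv2.resize(m.astype(np.float32),(640,480),interpolation=cv2.INTER_AREA)
def cost(q,parts,masks):
    t=0
    for n,m in masks.items():
        r=render(parts,q,n); t+=1-np.minimum(r,m).sum()/np.maximum(r,m).sum()
    return t/len(masks)
def fit(parts,masks,xy,yaws,z=0):
    best=None
    for y in yaws:
        f=lambda v:cost((v[0]/100,v[1]/100,v[2],z),parts,masks)
        r=minimize(f,[xy[0]*100,xy[1]*100,y],method="Nelder-Mead",options=dict(initial_simplex=np.array([xy[0]*100,xy[1]*100,y])+np.array([[0,0,0],[1,0,0],[0,1,0],[0,0,.3]]),maxiter=70,xatol=.01,fatol=5e-4))
        if best is None or r.fun<best[0]: best=(r.fun,r.x[0]/100,r.x[1]/100,r.x[2])
    return best
SZ=dict(s=(.085,.044),m=(.105,.048),l=(.125,.052),xl=(.145,.056))
E
cat > m1.py <<'E'
from fit import *
S={}
for n in("scene","top"):
    bot.read_camera(n)
    S[n]={l:bot.silhouettes(l,n) for l in("trophy_s","trophy_xl","plinth_15","mug","pen_pot")}
def near(n,ls,uv,tol=14):
    c=[(np.hypot(*(np.array(d["location"])-uv)),i,d) for i,d in enumerate(d for l in ls for d in S[n][l])]
    c=[x for x in c if x[0]<tol]
    return min(c,key=lambda x:x[:2])[2]["region"].astype(np.float32) if c else None
T=dict(A=((291,238),(356,246)),B=((290,287),(363,171)),C=((225,211),(445,269)),D=((150,223),(532,251)))
for k,(a,b) in T.items():
    M={n:m for n,m in(("scene",near("scene",["trophy_s","trophy_xl"],a)),("top",near("top",["trophy_s","trophy_xl"],b))) if m is not None}
    for s,(h,d) in SZ.items():
        xy=at("top",b,h*.6)[:2]; r=fit(trophy(h,d),M,xy,[-.8,0,.8,1.57]); print(k,s,list(M),np.round(r,4),np.degrees(r[3]).round())
P=dict(a=((435,302),(213,158)),b=((366,303),(285,152)),c=((435,246),(191,224)),d=((357,241),(280,244)))
for k,(a,b) in P.items():
    M={n:m for n,m in(("scene",near("scene",["plinth_15"],a)),("top",near("top",["plinth_15"],b))) if m is not None}
    for h in(.015,.04,.065,.09):
        xy=at("top",b,h*.6)[:2]; r=fit(box(h),M,xy,[-.2,.2]); print(k,h,list(M),np.round(r,4),np.degrees(r[3]).round())
for l,z in(("mug",.05),("pen_pot",.05)): print(l,[at("top",d["location"],z).round(3) for d in S["top"][l]])
# box wall beside XL
for z in(0,.1,.15): print("box",z,at("top",(557,240),z).round(3),at("top",(557,400),z).round(3),at("top",(610,228),z).round(3),at("scene",(48,112),z).round(3),at("scene",(131,112),z).round(3),at("scene",(112,190),z).round(3))
E
time python3 m1.py
```

```text
A s ['scene', 'top'] [ 0.0782  0.4597 -0.0642 -0.5645] -32.0
A m ['scene', 'top'] [ 0.2143  0.4597 -0.0645 -0.7333] -42.0
A l ['scene', 'top'] [ 0.347   0.4596 -0.0639  1.2011] 69.0
A xl ['scene', 'top'] [ 0.4628  0.4597 -0.0639 -0.9452] -54.0
B s ['scene', 'top'] [ 0.211   0.6364 -0.0567  0.9654] 55.0
B m ['scene', 'top'] [ 0.1076  0.6362 -0.0571  0.4138] 24.0
B l ['scene', 'top'] [ 0.2325  0.6361 -0.0566  1.3383] 77.0
B xl ['scene', 'top'] [ 0.3675  0.6356 -0.0565 -2.0303] -116.0
C s ['scene', 'top'] [ 0.3491  0.4219 -0.2504  1.1041] 63.0
C m ['scene', 'top'] [ 0.2199  0.4214 -0.2506  1.0346] 59.0
C l ['scene', 'top'] [ 0.1077  0.4217 -0.2485  0.023 ] 1.0
C xl ['scene', 'top'] [ 0.2324  0.4218 -0.2463  1.1378] 65.0
D s ['scene', 'top'] [ 0.4986  0.4854 -0.4333 -0.4664] -27.0
D m ['scene', 'top'] [ 0.3887  0.4853 -0.4338  1.7941] 103.0
D l ['scene', 'top'] [ 0.2515  0.4856 -0.4332 -0.2343] -13.0
D xl ['scene', 'top'] [ 0.0927  0.4855 -0.4326 -0.6331] -36.0
a 0.015 ['scene', 'top'] [0.1686 0.6319 0.301  0.4708] 27.0
a 0.04 ['scene', 'top'] [0.0542 0.6319 0.2974 0.4602] 26.0
a 0.065 [
[... 711 characters left out ...]
5 ['scene', 'top'] [0.267  0.4476 0.1072 0.2508] 14.0
d 0.09 ['scene', 'top'] [0.3488 0.448  0.1066 0.2394] 14.0
mug [array([ 0.631, -0.237,  0.05 ])]
pen_pot [array([0.503, 0.447, 0.05 ]), array([0.617, 0.286, 0.05 ])]
box 0 [ 0.537 -0.538  0.   ] [ 0.171 -0.548  0.   ] [ 0.583 -0.673  0.   ] [-0.066 -0.974  0.   ] [-0.084 -0.683  0.   ] [ 0.293 -0.623  0.   ]
box 0.1 [ 0.511 -0.484  0.1  ] [ 0.181 -0.493  0.1  ] [ 0.553 -0.605  0.1  ] [ 0.064 -0.879  0.1  ] [ 0.048 -0.614  0.1  ] [ 0.391 -0.56   0.1  ]
box 0.15 [ 0.498 -0.457  0.15 ] [ 0.186 -0.465  0.15 ] [ 0.537 -0.571  0.15 ] [ 0.13  -0.832  0.15 ] [ 0.114 -0.58   0.15 ] [ 0.44  -0.529  0.15 ]
real	2m13.220s
user	2m33.294s
sys	0m22.405s
```

```bash
python3 - <<'E'
from fit import *
F=dict(s=(.4597,-.0642,-.5645),m=(.6362,-.0571,.4138),l=(.4217,-.2485,.023),xl=(.4855,-.4326,-.633))
rows=[]
for n in("top","scene"):
    im=bot.read_camera(n); r1=[];r2=[]
    for k,q in F.items():
        h,d=SZ[k]; u=proj(n,[q[0],q[1],h-.03]); x0,y0=int(u[0])-20,int(u[1])-18; Z=5
        c=cv2.resize(im[y0:y0+40,x0:x0+40],None,fx=Z,fy=Z,interpolation=cv2.INTER_CUBIC); r1.append(c.copy())
        for s,col in((1,(255,0,0)),(-1,(0,0,255))):
            for z in(h-.01,h-.035):
                p=proj(n,[q[0]-s*np.sin(q[2])*(d/2+.015),q[1]+s*np.cos(q[2])*(d/2+.015),z]); cv2.circle(c,tuple(int(v) for v in((p-[x0,y0]+.5)*Z)),3,col,-1)
        r2.append(c)
    rows+= [np.hstack(r1) if n=="scene" else np.hstack(r2), ] if 0 else [np.hstack([np.vstack([a,b])[:,:] for a,b in zip(r1,r2)])]
cv2.imwrite("pics/a.png",cv2.resize(np.vstack(rows),(600,600))[:,:,::-1] if 0 else cv2.resize(np.vstack(rows),None,fx=.75,fy=.75)[:,:,::-1])
E
```

```text
(no output)
```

View pics/a.png

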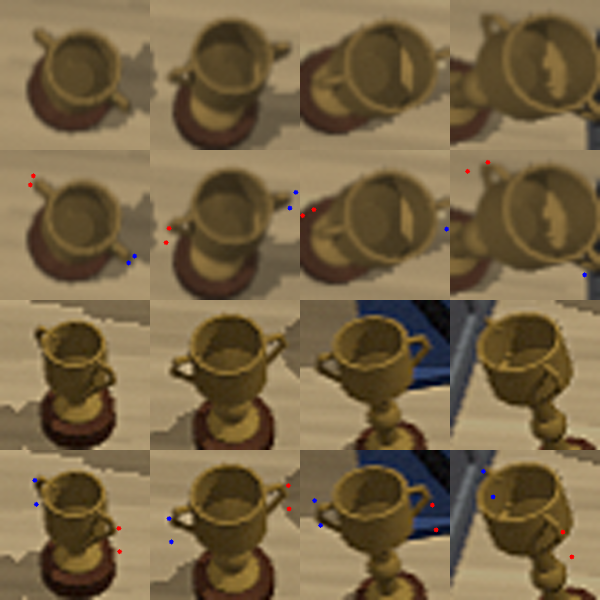

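```bash
cat > plan.py <<'E'
import sys
from h import *
# args: x,y,z,yawdeg ... -> rows from current pose
o=bot.get_obs(); q=o["tool_rot"]; Rm=R.from_quat(q[[1,2,3,0]]).as_matrix(); p=o["eef_pos"]
cur=np.degrees(np.arctan2(Rm[1,1],Rm[0,1]))
print("t",round(o["t"],2),"pos",p.round(4),"yawy",cur.round(1),"tilt",Rm[:,2].round(3),"q",o["q"].round(2),"F",o["contact_force"].round(1),"w",round(o["gripper_width"]*85,1))
# target tool frame has z exactly down
Rc=R.from_matrix(Rm)
for a in sys.argv[1:]:
    x,y,z,w=map(float,a.split(",")); w=np.radians(w)
    Y=np.array([np.cos(w),np.sin(w),0]); Z=np.array([0,0,-1]); X=np.cross(Y,Z)
    rv=(Rc.inv()*R.from_matrix(np.c_[X,Y,Z])).as_rotvec(degrees=True)
    print(a,"turn",rv.round(1),"cm",(Rm.T@(np.array([x,y,z])-p)*100).round(2))
E
python3 plan.py .42,.45,.3,24
```

```text
t 1.8 pos [0.1845 0.6493 0.2483] yawy 74.1 tilt [-0. -0. -1.] q [-1.4   0.48  0.02  1.56 -0.01  1.11 -0.08] F [-0.4  0.7 -0. ] w 85.4
.42,.45,.3,24 turn [-0.  -0.  50.1] cm [-28.1  -12.73  -5.17]
```

Emit:
carry_out:
  moves:
    - [[0, 0, 10], [-5.6, -2.5, -1], 8.5]
    - [[0, 0, 20], [-11.2, -5.1, -2], 8.5]
    - [[0, 0, 30], [-16.8, -7.6, -3], 8.5]
    - [[0, 0, 40], [-22.4, -10.2, -4], 8.5]
    - [[0, 0, 50], [-28, -12.7, -5.2], 8.5]
  newtons: 40

```text
t: 2.42
eef_pos: [0.4203, 0.4491, 0.3008]
tool_rot: [-0.0, 0.546, 0.838, 0.0]
contact_force: [1.1, 1.2, 0.4]
gripper_width: 0.994
```

```bash
python3 plan.py .47,.15,.28,-24
```

```text
t 2.42 pos [0.4203 0.4491 0.3008] yawy 23.8 tilt [-0.  0. -1.] q [-1.14  0.34  0.29  1.66 -0.11  1.16 -0.41] F [1.1 1.2 0.4] w 84.5
.47,.15,.28,-24 turn [-0.  -0.  47.8] cm [-29.37  -7.53   2.07]
```

Emit:
carry_out:
  moves:
    - [[0, 0, 10], [-5.9, -1.5, 0.4], 8.5]
    - [[0, 0, 20], [-11.8, -3, 0.8], 8.5]
    - [[0, 0, 30], [-17.6, -4.5, 1.2], 8.5]
    - [[0, 0, 39], [-23.5, -6, 1.6], 8.5]
    - [[0, 0, 48], [-29.4, -7.5, 2.1], 8.5]

```text
t: 3.05
eef_pos: [0.4711, 0.1499, 0.2796]
tool_rot: [-0.0, 0.839, 0.544, 0.001]
contact_force: [0.5, 0.3, 0.4]
gripper_width: 0.997
```

```bash
python3 plan.py .46,-.064,.15,-32
```

```text
t 3.05 pos [0.4711 0.1499 0.2796] yawy -24.1 tilt [ 0.001  0.001 -1.   ] q [-0.93  0.15  0.56  1.97 -0.09  1.05 -0.75] F [0.5 0.3 0.4] w 84.7
.46,-.064,.15,-32 turn [ 0.  -0.1  7.9] cm [-19.98   7.73  12.94]
```

Emit:
carry_out:
  moves:
    - [[0, 0, 2], [-5, 1.9, 2], 8.5]
    - [[0, 0, 4], [-10, 3.9, 5], 8.5]
    - [[0, 0, 6], [-15, 5.8, 8], 8.5]
    - [[0, 0, 8], [-20, 7.7, 11], 8.5]
    - [[0, 0, 8], [-20, 7.7, 12.9], 8.5]

```text
t: 3.68
eef_pos: [0.4593, -0.0667, 0.1495]
tool_rot: [0.001, 0.876, 0.482, -0.001]
contact_force: [0.5, 0.9, -0.3]
gripper_width: 0.994
```

```bash
python3 plan.py .4597,-.0642,.065,-32; python3 -c "
from h import *
for n in('scene','top'): 
    im=bot.read_camera(n); u=proj(n,[.46,-.064,.1]).astype(int); c=im[u[1]-50:u[1]+50,u[0]-50:u[0]+50]; cv2.imwrite('pics/'+n+'1.png',cv2.resize(c,None,fx=4,fy=4,interpolation=2)[:,:,::-1])
a=cv2.imread('pics/scene1.png');b=cv2.imread('pics/top1.png');cv2.imwrite('pics/g1.png',np.hstack([a,b]))"
```

```text
t 3.67 pos [ 0.4593 -0.0667  0.1495] yawy -32.3 tilt [-0.    -0.001 -1.   ] q [-0.54  0.31  0.66  2.17 -0.28  0.74 -0.26] F [ 0.5  0.9 -0.3] w 84.5
.4597,-.0642,.065,-32 turn [ 0.   0.1 -0.3] cm [ 0.25 -0.1   8.45]
```

View pics/g1.png

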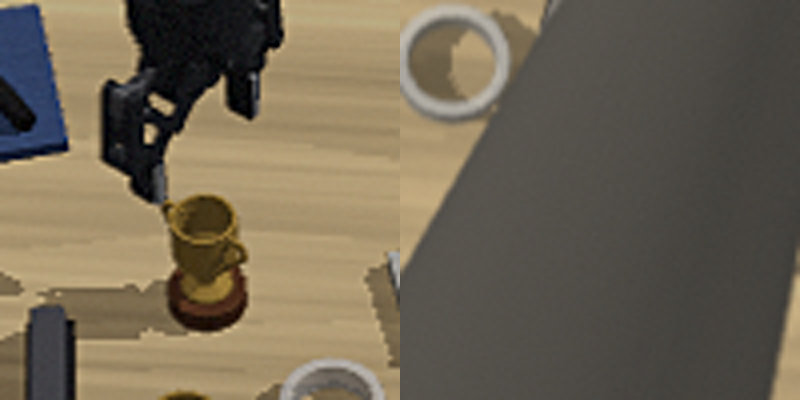

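Emit:
carry_out:
  moves:
    - [[0, 0, 0], [0.25, -0.1, 3], 8.5]
    - [[0, 0, 0], [0.25, -0.1, 6], 8.5]
    - [[0, 0, 0], [0.25, -0.1, 8], 8.5]
    - [[0, 0, 0], [0.25, -0.1, 8.45], 8.5]
    - [[0, 0, 0], [0.25, -0.1, 8.45], 6]

```text
t: 4.4
eef_pos: [0.4615, -0.0593, 0.0665]
tool_rot: [0.0, 0.874, 0.486, 0.001]
contact_force: [0.3, -0.6, 0.3]
gripper_width: 0.81
```

Emit:
carry_out:
  moves:
    - [[0, 0, 0], [0, 0, 0], 5]
    - [[0, 0, 0], [0, 0, 0], 4]
    - [[0, 0, 0], [0, 0, 0], 3.5]
    - [[0, 0, 0], [0, 0, 0], 3]
    - [[0, 0, 0], [0, 0, 0], 3]

```text
t: 5.03
eef_pos: [0.4615, -0.0595, 0.0668]
tool_rot: [0.0, 0.874, 0.486, 0.001]
contact_force: [-0.8, 1.1, 6.8]
gripper_width: 0.499
```

```bash
python3 plan.py .46,-.064,.16,-32
```

```text
t 5.03 pos [ 0.4615 -0.0595  0.0668] yawy -31.9 tilt [ 0.002  0.001 -1.   ] q [-0.43  0.47  0.53  2.22 -0.45  0.56 -0.12] F [-0.8  1.1  6.8] w 42.4
.46,-.064,.16,-32 turn [ 0.1 -0.1  0.1] cm [-0.45  0.12 -9.32]
```

Emit:
carry_out:
  moves:
    - [[0, 0, 0], [0, 0, -1], 3]
    - [[0, 0, 0], [0, 0, -3], 3]
    - [[0, 0, 0], [0, 0, -5], 3]
    - [[0, 0, 0], [0, 0, -7], 3]
    - [[0, 0, 0], [0, 0, -7], 3]

```text
t: 5.65
eef_pos: [0.4619, -0.0596, 0.1373]
tool_rot: [0.0, 0.874, 0.486, 0.002]
contact_force: [0.7, 1.0, -1.6]
gripper_width: 0.493
```

```bash
python3 plan.py .4508,.1126,.132,-32;python3 -c "
from h import *
for n in('scene',): 
    im=bot.read_camera(n); u=proj(n,[.46,-.064,.1]).astype(int); c=im[u[1]-50:u[1]+50,u[0]-50:u[0]+50]; cv2.imwrite('pics/'+n+'2.png',cv2.resize(c,None,fx=4,fy=4,interpolation=2)[:,:,::-1])"
```

```text
t 5.65 pos [ 0.4619 -0.0596  0.1373] yawy -31.8 tilt [ 0.003  0.001 -1.   ] q [-0.54  0.34  0.65  2.18 -0.31  0.71 -0.24] F [ 0.7  1.  -1.6] w 41.9
.4508,.1126,.132,-32 turn [ 0.1 -0.1  0.2] cm [ 14.04 -10.03   0.54]
```

View pics/scene2.png

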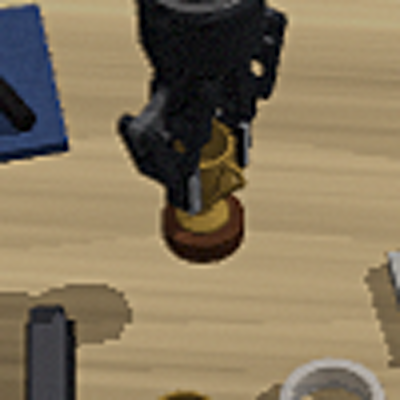

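Emit:
carry_out:
  moves:
    - [[0, 0, 0], [2.8, -2, 0], 3]
    - [[0, 0, 0], [7, -5, 0], 3]
    - [[0, 0, 0], [11.2, -8, 0], 3]
    - [[0, 0, 0], [14, -10, 0.5], 3]
    - [[0, 0, 0], [14, -10, 0.5], 3]

```text
t: 6.32
eef_pos: [0.4488, 0.1147, 0.1297]
tool_rot: [-0.0, 0.873, 0.488, -0.001]
contact_force: [-0.2, -0.6, -1.2]
gripper_width: 0.495
```

```bash
python3 plan.py .4508,.1126,.083,-32;cat > look.py <<'E'
# cup size, x,y,z(bottom) guess -> fit of held/placed cup in scene view and top if seen
import sys
from fit import *
k=sys.argv[1]; x,y,z,yaw=map(float,sys.argv[2:6]); h,d=SZ[k]; M={}
for n in("scene","top"):
    bot.read_camera(n); u=proj(n,[x,y,z+h*.5])
    for D in bot.silhouettes("trophy_"+k,n):
        if np.hypot(*(np.array(D["location"])-u))<14: M[n]=D["region"].astype(np.float32); print(n,round(D["score"],2)); break
if M:
    r=fit(trophy(h,d),M,(x,y),[np.radians(yaw)],z); print("fit",np.round(r,4),np.degrees(r[3]).round())
E
python3 look.py s .4484 .1088 .065 -32
```

```text
t 6.33 pos [0.4488 0.1147 0.1297] yawy -31.5 tilt [-0.002 -0.    -1.   ] q [-0.89  0.34  0.61  2.19 -0.31  0.7  -0.62] F [-0.2 -0.6 -1.2] w 42.1
.4508,.1126,.083,-32 turn [-0.1  0.1  0.5] cm [-0.07  0.29  4.67]
scene 0.73
top 0.53
fit [ 0.5109  0.4454  0.108  -0.9808] -56.0
```

Emit:
carry_out:
  moves:
    - [[0, 0, 0], [0, 0.3, 2], 3]
    - [[0, 0, 0], [0, 0.3, 3.5], 3]
    - [[0, 0, 0], [0, 0.3, 4.2], 3]
    - [[0, 0, 0], [0, 0.3, 4.6], 3]
    - [[0, 0, 0], [0, 0.3, 4.6], 3]

```text
t: 7.15
eef_pos: [0.4524, 0.1103, 0.0848]
tool_rot: [-0.0, 0.874, 0.486, -0.0]
contact_force: [0.3, 0.0, -1.4]
gripper_width: 0.493
```

```bash
python3 plan.py .4508,.1126,.082,-32
```

```text
t 7.15 pos [0.4524 0.1103 0.0848] yawy -31.9 tilt [-0. -0. -1.] q [-0.82  0.43  0.54  2.21 -0.4   0.6  -0.54] F [ 0.3  0.  -1.4] w 41.9
.4508,.1126,.082,-32 turn [-0.   0.   0.1] cm [ 0.11 -0.26  0.28]
```

Emit:
carry_out:
  moves:
    - [[0, 0, 0], [0.1, -0.15, 0.1], 3]
    - [[0, 0, 0], [0.1, -0.2, 0.2], 3]
    - [[0, 0, 0], [0.1, -0.2, 0.3], 3]
    - [[0, 0, 0], [0.1, -0.2, 0.35], 3]

```text
t: 7.65
eef_pos: [0.4512, 0.1126, 0.0818]
tool_rot: [-0.0, 0.874, 0.486, 0.0]
contact_force: [-4.2, -0.6, 13.3]
gripper_width: 0.495
```

Emit:
carry_out:
  moves:
    - [[0, 0, 0], [0, 0, -0.1], 3.5]
    - [[0, 0, 0], [0, 0, -0.1], 5]
    - [[0, 0, 0], [0, 0, -0.1], 6.5]
    - [[0, 0, 0], [0, 0, -0.1], 8]
    - [[0, 0, 0], [0, 0, -0.1], 8.5]

```text
t: 8.28
eef_pos: [0.4512, 0.1123, 0.0823]
tool_rot: [0.0, 0.874, 0.486, -0.0]
contact_force: [0.4, 0.5, 0.4]
gripper_width: 0.993
```

Emit:
carry_out:
  moves:
    - [[0, 0, 0], [0, 0, -2], 8.5]
    - [[0, 0, 0], [0, 0, -6], 8.5]
    - [[0, 0, 0], [0, 0, -12], 8.5]
    - [[0, 0, 0], [0, 0, -14], 8.5]
    - [[0, 0, 0], [0, 0, -14], 8.5]

```text
t: 8.9
eef_pos: [0.4521, 0.1129, 0.2237]
tool_rot: [-0.0, 0.874, 0.486, 0.002]
contact_force: [-0.3, 0.0, -0.5]
gripper_width: 0.993
```

```bash
python3 plan.py .6362,-.0571,.21,22; python3 look.py s .4484 .1088 .015 -32
```

```text
t 8.9 pos [0.4521 0.1129 0.2237] yawy -31.8 tilt [ 0.003  0.003 -1.   ] q [-1.01  0.18  0.72  2.1  -0.15  0.91 -0.76] F [-0.3  0.  -0.5] w 84.4
.6362,-.0571,.21,22 turn [  0.2  -0.2 -53.8] cm [-4.73 24.61  1.38]
scene 0.6
top 0.69
fit [ 0.4231  0.4471  0.1052 -0.8128] -47.0
```

Emit:
carry_out:
  moves:
    - [[0, 0, -10], [-0.9, 4.9, 0.2], 8.5]
    - [[0, 0, -20], [-1.9, 9.8, 0.4], 8.5]
    - [[0, 0, -30], [-2.8, 14.8, 0.8], 8.5]
    - [[0, 0, -40], [-3.8, 19.7, 1.2], 8.5]
    - [[0, 0, -50], [-4.7, 24.6, 1.4], 8.5]

```text
t: 9.72
eef_pos: [0.6357, -0.059, 0.2059]
tool_rot: [-0.001, 0.586, 0.81, -0.001]
contact_force: [0.4, 0.8, 0.1]
gripper_width: 0.997
```

Emit:
carry_out:
  moves:
    - [[0, 0, -3], [0, 0, 0], 8.5]
    - [[0, 0, -3], [0, 0, 2], 8.5]
    - [[0, 0, -3], [0, 0, 4], 8.5]
    - [[0, 0, -3], [0, 0, 5], 8.5]
    - [[0, 0, -3], [0, 0, 5], 8.5]

```text
t: 10.35
eef_pos: [0.6344, -0.0568, 0.1569]
tool_rot: [-0.001, 0.567, 0.824, -0.001]
contact_force: [-0.1, 0.4, 0.4]
gripper_width: 0.994
```

```bash
python3 plan.py .6362,-.0571,.085,22; python3 look.py s .4484 .1088 .015 -32;python3 -c "
from h import *
L=[]
for n,P in(('scene',[.636,-.057,.1]),('top',[.45,.11,.05])): 
    im=bot.read_camera(n); u=proj(n,P).astype(int); c=im[u[1]-50:u[1]+50,u[0]-50:u[0]+50]; L.append(cv2.resize(c,None,fx=4,fy=4,interpolation=2)[:,:,::-1])
cv2.imwrite('pics/g3.png',np.hstack(L))"
```

```text
t 10.35 pos [ 0.6344 -0.0568  0.1569] yawy 20.9 tilt [-0.002 -0.    -1.   ] q [-0.36  0.55  0.49  1.76 -0.32  0.91  0.63] F [-0.1  0.4  0.4] w 84.5
.6362,-.0571,.085,22 turn [-0.1 -0.  -1.1] cm [-0.1   0.17  7.19]
scene 0.95
fit [ 0.0975  0.4471  0.1055 -0.7112] -41.0
```

View pics/g3.png

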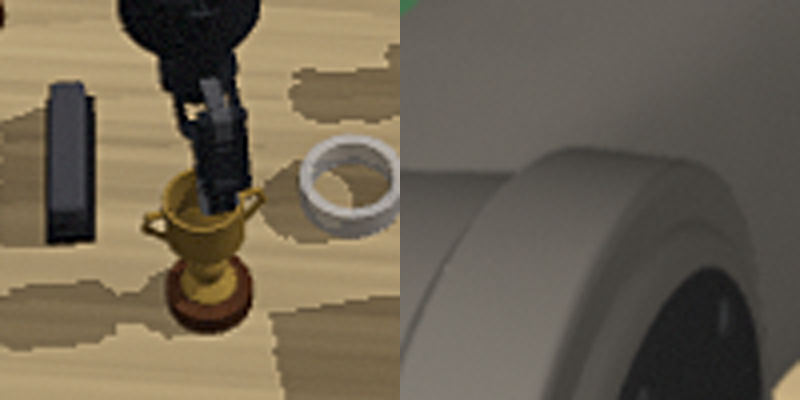

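Emit:
carry_out:
  moves:
    - [[0, 0, 0], [-0.1, 0.1, 2.5], 8.5]
    - [[0, 0, 0], [-0.1, 0.15, 5], 8.5]
    - [[0, 0, 0], [-0.1, 0.15, 6.5], 8.5]
    - [[0, 0, 0], [-0.1, 0.15, 7.2], 8.5]
    - [[0, 0, 0], [-0.1, 0.15, 7.2], 8.5]

```text
t: 11.28
eef_pos: [0.6372, -0.0579, 0.0864]
tool_rot: [-0.0, 0.567, 0.824, -0.0]
contact_force: [-0.3, -0.9, 0.3]
gripper_width: 0.998
```

```bash
python3 plan.py .6362,-.0571,.085,22
```

```text
t 11.28 pos [ 0.6372 -0.0579  0.0864] yawy 20.9 tilt [-0. -0. -1.] q [-0.32  0.64  0.44  1.79 -0.37  0.79  0.67] F [-0.3 -0.9  0.3] w 84.8
.6362,-.0571,.085,22 turn [-0.   0.  -1.1] cm [ 0.11 -0.06  0.14]
```

Emit:
carry_out:
  moves:
    - [[0, 0, 0], [0.1, 0, 0.1], 6.5]
    - [[0, 0, 0], [0.1, 0, 0.1], 5]
    - [[0, 0, 0], [0.1, 0, 0.1], 4]
    - [[0, 0, 0], [0.1, 0, 0.1], 3]
    - [[0, 0, 0], [0.1, 0, 0.1], 3]

```text
t: 11.9
eef_pos: [0.6369, -0.0571, 0.086]
tool_rot: [0.0, 0.567, 0.824, 0.0]
contact_force: [-2.3, -0.7, 6.2]
gripper_width: 0.545
```

Emit:
carry_out:
  moves:
    - [[0, 0, 0], [0, 0, -1], 3]
    - [[0, 0, 0], [0, 0, -4], 3]
    - [[0, 0, 0], [0, 0, -8], 3]
    - [[0, 0, 0], [0, 0, -12], 3]
    - [[0, 0, 0], [0, 0, -13], 3]

```text
t: 12.52
eef_pos: [0.6381, -0.0572, 0.2182]
tool_rot: [0.002, 0.567, 0.824, 0.001]
contact_force: [0.3, 0.6, -2.9]
gripper_width: 0.54
```

```bash
python3 plan.py .632,.298,.216,32
```

```text
t 12.53 pos [ 0.6381 -0.0572  0.2182] yawy 20.9 tilt [ 0.005  0.    -1.   ] q [-0.39  0.49  0.53  1.7  -0.28  1.02  0.6 ] F [ 0.3  0.6 -2.9] w 45.9
.632,.298,.216,32 turn [  0.2   0.1 -11.1] cm [33.4  12.11  0.22]
```

Emit:
carry_out:
  moves:
    - [[0, 0, -1], [3, 1.1, 0], 3]
    - [[0, 0, -3], [8, 2.9, 0], 3]
    - [[0, 0, -5], [13, 4.7, 0], 3]
    - [[0, 0, -7], [18, 6.5, 0], 3]
    - [[0, 0, -8], [23, 8.3, 0], 3]

```text
t: 13.15
eef_pos: [0.6311, 0.1892, 0.2139]
tool_rot: [-0.001, 0.508, 0.861, -0.001]
contact_force: [-0.4, -0.2, -3.5]
gripper_width: 0.54
```

Emit:
carry_out:
  moves:
    - [[0, 0, -1], [4.5, 1, 0], 3]
    - [[0, 0, -2], [8, 1.9, 0], 3]
    - [[0, 0, -3], [10, 2.3, 0], 3]
    - [[0, 0, -3], [10.8, 2.3, 0.2], 3]
    - [[0, 0, -3], [10.8, 2.3, 0.2], 3]

```text
t: 13.78
eef_pos: [0.6, 0.292, 0.2128]
tool_rot: [-0.0, 0.486, 0.874, -0.001]
contact_force: [0.1, -0.8, -1.9]
gripper_width: 0.543
```

```bash
python3 plan.py .6325,.297,.126,32; python3 look.py m .632 .297 .13 34
```

```text
t 13.78 pos [0.6    0.292  0.2128] yawy 31.8 tilt [-0.001 -0.001 -1.   ] q [-0.84  0.52  0.43  1.63 -0.24  1.04  0.21] F [ 0.1 -0.8 -1.9] w 46.1
.6325,.297,.126,32 turn [-0.1  0.  -0.2] cm [-1.28  3.04  8.67]
scene 0.62
fit [0.2028 0.6021 0.289  1.0969] 63.0
```

Emit:
carry_out:
  moves:
    - [[0, 0, 0], [-0.7, 1.5, 1], 3]
    - [[0, 0, 0], [-1.3, 3, 3], 3]
    - [[0, 0, 0], [-1.3, 3, 5.5], 3]
    - [[0, 0, 0], [-1.3, 3, 7.5], 3]
    - [[0, 0, 0], [-1.3, 3, 8], 3]

```text
t: 14.6
eef_pos: [0.6318, 0.2974, 0.1312]
tool_rot: [-0.001, 0.486, 0.874, -0.001]
contact_force: [-0.6, 0.7, -2.8]
gripper_width: 0.541
```

Emit:
carry_out:
  moves:
    - [[0, 0, 0], [0, 0, 0], 3]

```text
t: 14.72
eef_pos: [0.6326, 0.298, 0.1333]
tool_rot: [0.0, 0.486, 0.874, -0.0]
contact_force: [-0.5, 0.4, -2.1]
gripper_width: 0.543
```

```bash
python3 plan.py .6325,.297,.126,32
```

```text
t 14.72 pos [0.6326 0.298  0.1333] yawy 31.9 tilt [ 0. -0. -1.] q [-0.79  0.66  0.39  1.61 -0.29  0.94  0.26] F [-0.5  0.4 -2.1] w 46.2
.6325,.297,.126,32 turn [ 0.   0.  -0.1] cm [-0.08 -0.06  0.73]
```

Emit:
carry_out:
  moves:
    - [[0, 0, 0], [-0.1, 0, 0.3], 3]
    - [[0, 0, 0], [-0.1, 0, 0.5], 3]
    - [[0, 0, 0], [-0.1, 0, 0.65], 3]
    - [[0, 0, 0], [-0.1, 0, 0.75], 3]
    - [[0, 0, 0], [-0.1, 0, 0.75], 3]

```text
t: 15.35
eef_pos: [0.6329, 0.2973, 0.126]
tool_rot: [-0.0, 0.485, 0.874, 0.0]
contact_force: [-0.7, 0.4, -0.3]
gripper_width: 0.543
```

Emit:
carry_out:
  moves:
    - [[0, 0, 0], [0, 0, 0.1], 3]
    - [[0, 0, 0], [0, 0, 0.1], 3]

```text
t: 15.6
eef_pos: [0.633, 0.2972, 0.126]
tool_rot: [-0.0, 0.485, 0.874, 0.0]
contact_force: [-4.2, -0.9, 5.7]
gripper_width: 0.544
```

Emit:
carry_out:
  moves:
    - [[0, 0, 0], [0, 0, 0], 3.5]
    - [[0, 0, 0], [0, 0, 0], 5]
    - [[0, 0, 0], [0, 0, 0], 6.5]
    - [[0, 0, 0], [0, 0, 0], 8]
    - [[0, 0, 0], [0, 0, 0], 8.5]

```text
t: 16.23
eef_pos: [0.6329, 0.2972, 0.1247]
tool_rot: [0.0, 0.485, 0.874, -0.0]
contact_force: [-0.1, -0.8, 0.8]
gripper_width: 0.997
```

Emit:
carry_out:
  moves:
    - [[0, 0, 0], [0, 0, -2], 8.5]
    - [[0, 0, 0], [0, 0, -6], 8.5]
    - [[0, 0, 0], [0, 0, -11], 8.5]
    - [[0, 0, 0], [0, 0, -15], 8.5]
    - [[0, 0, 0], [0, 0, -15], 8.5]

```text
t: 16.85
eef_pos: [0.6352, 0.2976, 0.2808]
tool_rot: [0.002, 0.486, 0.874, 0.004]
contact_force: [0.6, -0.3, -0.3]
gripper_width: 0.994
```

```bash
python3 plan.py .55,.02,.26,0; python3 look.py m .632 .297 .04 34
```

```text
t 16.85 pos [0.6352 0.2976 0.2808] yawy 31.9 tilt [ 0.008  0.004 -1.   ] q [-0.82  0.52  0.45  1.48 -0.23  1.19  0.21] F [ 0.6 -0.3 -0.3] w 84.5
.55,.02,.26,0 turn [ 0.5 -0.1 31.9] cm [-19.06 -21.92   1.89]
scene 0.9
top 0.9
fit [0.092  0.6331 0.2977 0.5227] 30.0
```

Emit:
carry_out:
  moves:
    - [[0, 0, 2], [-3.8, -4.4, 0.4], 8.5]
    - [[0, 0, 4], [-7.6, -8.8, 0.8], 8.5]
    - [[0, 0, 6], [-11.4, -13.2, 1.2], 8.5]
    - [[0, 0, 8], [-15.2, -17.5, 1.5], 8.5]
    - [[0, 0, 10], [-19, -22, 1.9], 8.5]

```text
t: 17.68
eef_pos: [0.5453, 0.0179, 0.2548]
tool_rot: [-0.001, 0.56, 0.828, -0.001]
contact_force: [0.5, -0.7, 0.3]
gripper_width: 0.996
```

```bash
python3 plan.py .4217,-.2485,.23,17; python3 look.py s .4484 .1088 .015 -32
```

```text
t 17.68 pos [0.5453 0.0179 0.2548] yawy 21.9 tilt [-0.002 -0.001 -1.   ] q [-0.61  0.28  0.57  1.89 -0.18  1.02  0.41] F [ 0.5 -0.7  0.3] w 84.7
.4217,-.2485,.23,17 turn [-0.1 -0.   4.9] cm [-20.12 -21.39   2.51]
scene 0.64
fit [ 0.0804  0.4471  0.1063 -0.7314] -42.0
```

Emit:
carry_out:
  moves:
    - [[0, 0, 1], [-4, -4.3, 0.5], 8.5]
    - [[0, 0, 2], [-8, -8.6, 1], 8.5]
    - [[0, 0, 3], [-12, -12.8, 1.5], 8.5]
    - [[0, 0, 4], [-16, -17, 2], 8.5]
    - [[0, 0, 5], [-20, -21.4, 2.5], 8.5]

```text
t: 18.5
eef_pos: [0.4233, -0.2458, 0.2304]
tool_rot: [0.0, 0.594, 0.804, 0.0]
contact_force: [1.2, -1.1, -0.1]
gripper_width: 0.993
```

Emit:
carry_out:
  moves:
    - [[0, 0, 0], [0, 0, 0], 8.5]
    - [[0, 0, 0], [0, 0, 2], 8.5]
    - [[0, 0, 0], [0, 0, 4], 8.5]
    - [[0, 0, 0], [0, 0, 5], 8.5]
    - [[0, 0, 0], [0, 0, 5], 8.5]

```text
t: 19.12
eef_pos: [0.4231, -0.2447, 0.1802]
tool_rot: [-0.001, 0.595, 0.804, -0.0]
contact_force: [-0.1, -0.3, -0.3]
gripper_width: 0.998
```

```bash
python3 plan.py .4217,-.2485,.105,17; python3 -c "
from h import *
L=[]
for n,P in(('scene',[.42,-.2485,.12]),('top',[.45,.11,.05])): 
    im=bot.read_camera(n); u=proj(n,P).astype(int); c=im[u[1]-50:u[1]+50,u[0]-50:u[0]+50]; L.append(cv2.resize(c,None,fx=4,fy=4,interpolation=2)[:,:,::-1])
cv2.imwrite('pics/g4.png',np.hstack(L))"; python3 look.py s .4484 .1088 .015 -32
```

```text
t 19.12 pos [ 0.4231 -0.2447  0.1802] yawy 17.0 tilt [-0.002  0.    -1.   ] q [-0.18  0.3   0.69  2.09 -0.26  0.83  0.96] F [-0.1 -0.3 -0.3] w 84.9
.4217,-.2485,.105,17 turn [-0.1 -0.   0. ] cm [-0.33 -0.24  7.52]
scene 0.62
top 0.95
fit [ 0.0859  0.4484  0.1075 -0.6381] -37.0
```

View pics/g4.png

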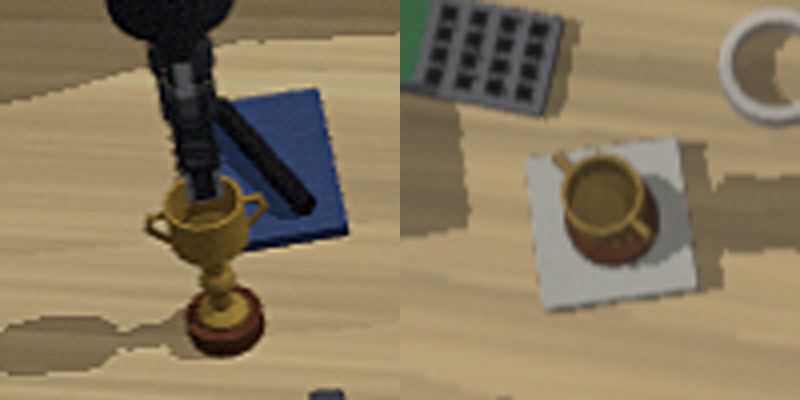

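Emit:
carry_out:
  moves:
    - [[0, 0, 0], [-0.3, -0.2, 2.5], 8.5]
    - [[0, 0, 0], [-0.3, -0.2, 5], 8.5]
    - [[0, 0, 0], [-0.3, -0.2, 6.8], 8.5]
    - [[0, 0, 0], [-0.3, -0.2, 7.5], 8.5]
    - [[0, 0, 0], [-0.3, -0.2, 7.5], 8.5]

```text
t: 20.05
eef_pos: [0.4217, -0.2494, 0.1059]
tool_rot: [-0.0, 0.595, 0.803, -0.0]
contact_force: [-0.7, -0.4, -0.5]
gripper_width: 0.992
```

```bash
python3 plan.py .4217,-.2485,.105,17
```

```text
t 20.05 pos [ 0.4217 -0.2494  0.1059] yawy 16.9 tilt [-0.  0. -1.] q [-0.08  0.43  0.6   2.14 -0.39  0.67  1.09] F [-0.7 -0.4 -0.5] w 84.4
.4217,-.2485,.105,17 turn [-0.  -0.  -0.1] cm [0.09 0.02 0.09]
```

Emit:
carry_out:
  moves:
    - [[0, 0, 0], [0.1, 0, 0.1], 6.5]
    - [[0, 0, 0], [0.1, 0, 0.1], 5]
    - [[0, 0, 0], [0.1, 0, 0.1], 4]
    - [[0, 0, 0], [0.1, 0, 0.1], 3]
    - [[0, 0, 0], [0.1, 0, 0.1], 3]

```text
t: 20.68
eef_pos: [0.4216, -0.2486, 0.1055]
tool_rot: [0.0, 0.595, 0.803, 0.0]
contact_force: [-3.6, -0.1, 5.9]
gripper_width: 0.591
```

Emit:
carry_out:
  moves:
    - [[0, 0, 0], [0, 0, -1], 3]
    - [[0, 0, 0], [0, 0, -4.5], 3]
    - [[0, 0, 0], [0, 0, -9], 3]
    - [[0, 0, 0], [0, 0, -13.5], 3]
    - [[0, 0, 0], [0, 0, -16], 3]

```text
t: 21.3
eef_pos: [0.4218, -0.2488, 0.2674]
tool_rot: [0.001, 0.596, 0.803, 0.001]
contact_force: [0.3, -0.2, -2.1]
gripper_width: 0.592
```

```bash
python3 plan.py .52,.0,.265,17
```

```text
t 21.3 pos [ 0.4218 -0.2488  0.2674] yawy 16.9 tilt [ 0.003 -0.    -1.   ] q [-0.26  0.17  0.76  2.   -0.14  1.02  0.86] F [ 0.3 -0.2 -2.1] w 50.3
.52,.0,.265,17 turn [ 0.2  0.1 -0.1] cm [20.95 16.63  0.26]
```

Emit:
carry_out:
  moves:
    - [[0, 0, 0], [3, 2.5, 0], 3]
    - [[0, 0, 0], [7.5, 6, 0], 3]
    - [[0, 0, 0], [12, 9.5, 0], 3]
    - [[0, 0, 0], [16.5, 13, 0], 3]
    - [[0, 0, 0], [21, 16.6, 0], 3]

```text
t: 21.92
eef_pos: [0.5193, 0.0026, 0.2654]
tool_rot: [0.0, 0.596, 0.803, 0.0]
contact_force: [0.8, -0.8, -1.5]
gripper_width: 0.591
```

```bash
python3 plan.py .48,.27,.265,17
```

```text
t 21.93 pos [0.5193 0.0026 0.2654] yawy 16.9 tilt [ 0.001  0.    -1.   ] q [-0.63  0.22  0.59  1.94 -0.14  1.03  0.32] F [ 0.8 -0.8 -1.5] w 50.3
.48,.27,.265,17 turn [ 0.  -0.  -0.1] cm [26.73  4.02  0.05]
```

Emit:
carry_out:
  moves:
    - [[0, 0, 0], [5.4, 0.8, 0], 3]
    - [[0, 0, 0], [10.8, 1.6, 0], 3]
    - [[0, 0, 0], [16.2, 2.4, 0], 3]
    - [[0, 0, 0], [21.6, 3.2, 0], 3]
    - [[0, 0, 0], [26.7, 4, 0], 3]

```text
t: 22.55
eef_pos: [0.479, 0.2697, 0.2653]
tool_rot: [0.0, 0.595, 0.803, 0.0]
contact_force: [1.7, 0.4, -1.7]
gripper_width: 0.591
```

```bash
python3 plan.py .4543,.3135,.24,17
```

```text
t 22.55 pos [0.479  0.2697 0.2653] yawy 16.9 tilt [ 0.  0. -1.] q [-1.    0.27  0.45  1.86 -0.13  1.04 -0.2 ] F [ 1.7  0.4 -1.7] w 50.2
.4543,.3135,.24,17 turn [ 0.  -0.  -0.1] cm [ 4.91 -1.08  2.53]
```

Emit:
carry_out:
  moves:
    - [[0, 0, 0], [2.5, -0.5, 0.5], 3]
    - [[0, 0, 0], [4.9, -1.1, 1.5], 3]
    - [[0, 0, 0], [4.9, -1.1, 4], 3]
    - [[0, 0, 0], [4.9, -1.1, 6.5], 3]
    - [[0, 0, 0], [4.9, -1.1, 8.5], 3]

```text
t: 23.18
eef_pos: [0.4545, 0.3114, 0.1793]
tool_rot: [0.0, 0.595, 0.803, -0.0]
contact_force: [1.6, 0.1, -1.7]
gripper_width: 0.59
```

Emit:
carry_out:
  moves:
    - [[0, 0, 0], [0, 0, 0], 3]
    - [[0, 0, 0], [0, 0, 0], 3]

```text
t: 23.42
eef_pos: [0.4553, 0.3119, 0.1808]
tool_rot: [0.0, 0.595, 0.803, 0.001]
contact_force: [0.0, 0.4, -2.0]
gripper_width: 0.588
```

```bash
python3 plan.py .4543,.3135,.1705,17; python3 look.py l .4543 .3135 .075 17
```

```text
t 23.43 pos [0.4553 0.3119 0.1808] yawy 16.9 tilt [ 0.001  0.001 -1.   ] q [-1.03  0.37  0.4   1.94 -0.19  0.87 -0.24] F [ 0.   0.4 -2. ] w 49.9
.4543,.3135,.1705,17 turn [ 0.1 -0.  -0.1] cm [ 0.19 -0.05  1.03]
scene 0.56
top 0.81
fit [0.3876 0.4546 0.3099 0.4332] 25.0
```

Emit:
carry_out:
  moves:
    - [[0, 0, 0], [0.2, 0, 0.4], 3]
    - [[0, 0, 0], [0.2, 0, 0.7], 3]
    - [[0, 0, 0], [0.2, 0, 0.9], 3]
    - [[0, 0, 0], [0.2, 0, 1], 3]
    - [[0, 0, 0], [0.2, 0, 1.05], 3]

```text
t: 24.25
eef_pos: [0.4542, 0.3138, 0.1705]
tool_rot: [-0.001, 0.595, 0.803, 0.0]
contact_force: [-6.7, -3.0, 15.0]
gripper_width: 0.587
```

Emit:
carry_out:
  moves:
    - [[0, 0, 0], [0, 0, 0], 3]

```text
t: 24.38
eef_pos: [0.4542, 0.3137, 0.1705]
tool_rot: [-0.001, 0.595, 0.803, 0.0]
contact_force: [-3.9, -3.1, 11.6]
gripper_width: 0.591
```

Seated; release and go up.

Emit:
carry_out:
  moves:
    - [[0, 0, 0], [0, 0, -0.1], 3.5]
    - [[0, 0, 0], [0, 0, -0.1], 5]
    - [[0, 0, 0], [0, 0, -0.1], 6.5]
    - [[0, 0, 0], [0, 0, -0.1], 8]
    - [[0, 0, 0], [0, 0, -0.1], 8.5]

```text
t: 25.0
eef_pos: [0.4544, 0.3136, 0.1702]
tool_rot: [0.0, 0.595, 0.803, -0.0]
contact_force: [-0.3, 0.6, 0.1]
gripper_width: 0.996
```

Emit:
carry_out:
  moves:
    - [[0, 0, 0], [0, 0, -2], 8.5]
    - [[0, 0, 0], [0, 0, -6], 8.5]
    - [[0, 0, 0], [0, 0, -11], 8.5]
    - [[0, 0, 0], [0, 0, -13], 8.5]
    - [[0, 0, 0], [0, 0, -13], 8.5]

```text
t: 25.62
eef_pos: [0.4551, 0.3141, 0.3018]
tool_rot: [0.0, 0.595, 0.803, 0.002]
contact_force: [0.9, 0.8, -0.8]
gripper_width: 0.992
```

```bash
python3 plan.py .53,.03,.30,0
```

```text
t 25.62 pos [0.4551 0.3141 0.3018] yawy 16.9 tilt [ 0.002  0.003 -1.   ] q [-1.08  0.23  0.44  1.81 -0.11  1.12 -0.31] F [ 0.9  0.8 -0.8] w 84.4
.53,.03,.30,0 turn [ 0.2 -0.1 16.9] cm [-29.36  -1.1    0.12]
```

Emit:
carry_out:
  moves:
    - [[0, 0, 4], [-5.9, -0.2, 0], 8.5]
    - [[0, 0, 8], [-11.8, -0.4, 0], 8.5]
    - [[0, 0, 12], [-17.6, -0.7, 0], 8.5]
    - [[0, 0, 15], [-23.5, -0.9, 0], 8.5]
    - [[0, 0, 18], [-29.4, -1.1, 0], 8.5]

```text
t: 26.25
eef_pos: [0.5289, 0.0273, 0.2989]
tool_rot: [-0.0, 0.714, 0.7, -0.001]
contact_force: [1.0, 0.7, 0.4]
gripper_width: 0.995
```

```bash
python3 plan.py .52,-.26,.28,-25; python3 look.py l .4543 .3135 .065 17
```

```text
t 26.25 pos [0.5289 0.0273 0.2989] yawy -1.2 tilt [-0.002 -0.    -1.   ] q [-0.73  0.21  0.66  1.87 -0.14  1.11 -0.04] F [1.  0.7 0.4] w 84.6
.52,-.26,.28,-25 turn [-0.1  0.  23.8] cm [-28.74  -0.3    1.91]
scene 0.67
top 0.57
fit [0.0909 0.4535 0.3133 0.2986] 17.0
```

Emit:
carry_out:
  moves:
    - [[0, 0, 5], [-5.8, 0, 0.3], 8.5]
    - [[0, 0, 10], [-11.5, 0, 0.7], 8.5]
    - [[0, 0, 15], [-17.3, 0, 1.1], 8.5]
    - [[0, 0, 20], [-23, -0.2, 1.5], 8.5]
    - [[0, 0, 24], [-28.7, -0.3, 1.9], 8.5]

```text
t: 27.08
eef_pos: [0.5214, -0.257, 0.2801]
tool_rot: [-0.001, 0.843, 0.537, -0.0]
contact_force: [-0.2, 0.1, -1.1]
gripper_width: 0.992
```

```bash
python3 plan.py .4855,-.4326,.23,-36;  python3 look.py xl .4855 -.4326 0 -36
```

```text
t 27.07 pos [ 0.5214 -0.257   0.2801] yawy -25.0 tilt [-0.001  0.001 -1.   ] q [-0.28  0.37  0.82  1.79 -0.3   1.11  0.21] F [-0.2  0.1 -1.1] w 84.3
.4855,-.4326,.23,-36 turn [-0.1 -0.  11. ] cm [-17.44   4.17   4.99]
scene 0.92
fit [ 0.0991  0.4844 -0.4335 -0.865 ] -50.0
```

Emit:
carry_out:
  moves:
    - [[0, 0, 5], [-4.4, 1, 1], 8.5]
    - [[0, 0, 10], [-9, 2.1, 2], 8.5]
    - [[0, 0, 14], [-13.5, 3.2, 3.5], 8.5]
    - [[0, 0, 16], [-17.4, 4.2, 5], 8.5]
    - [[0, 0, 16], [-17.4, 4.2, 6], 8.5]

```text
t: 27.9
eef_pos: [0.4848, -0.4336, 0.2199]
tool_rot: [-0.0, 0.91, 0.414, -0.001]
contact_force: [-0.1, 0.8, 0.4]
gripper_width: 0.995
```

Emit:
carry_out:
  moves:
    - [[0, 0, 0], [0, 0, 0], 8.5]
    - [[0, 0, 0], [0, 0, 0.5], 8.5]
    - [[0, 0, 0], [0, 0, 1], 8.5]

```text
t: 28.28
eef_pos: [0.4863, -0.4319, 0.2114]
tool_rot: [0.0, 0.91, 0.415, 0.001]
contact_force: [-0.7, 0.6, 0.4]
gripper_width: 0.997
```

```bash
python3 plan.py .4855,-.4326,.125,-41; python3 -c "
from h import *
L=[]
for n,P in(('scene',[.4855,-.4326,.14]),('top',[.4855,-.4326,.12])): 
    im=bot.read_camera(n); u=proj(n,P).astype(int); c=im[u[1]-50:u[1]+50,u[0]-50:u[0]+50]; L.append(cv2.resize(c,None,fx=4,fy=4,interpolation=2)[:,:,::-1])
cv2.imwrite('pics/g5.png',np.hstack(L))"
```

```text
t 28.27 pos [ 0.4863 -0.4319  0.2114] yawy -40.9 tilt [ 0.001  0.    -1.   ] q [ 0.08  0.59  0.81  1.69 -0.48  1.07  0.33] F [-0.7  0.6  0.4] w 84.8
.4855,-.4326,.125,-41 turn [ 0.  -0.1  0.1] cm [-0.12 -0.02  8.64]
```

View pics/g5.png

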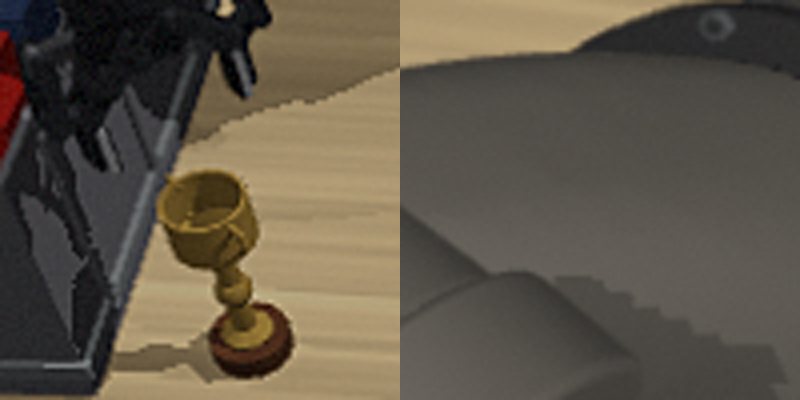

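Emit:
carry_out:
  moves:
    - [[0, 0, 0], [-0.1, 0, 2.5], 8.5]
    - [[0, 0, 0], [-0.1, 0, 5], 8.5]
    - [[0, 0, 0], [-0.1, 0, 7.5], 8.5]
    - [[0, 0, 0], [-0.1, 0, 8.5], 8.5]
    - [[0, 0, 0], [-0.1, 0, 8.6], 8.5]

```text
t: 29.0
eef_pos: [0.4845, -0.4339, 0.1252]
tool_rot: [-0.0, 0.91, 0.414, -0.0]
contact_force: [-0.4, 0.5, 1.1]
gripper_width: 0.999
```

Emit:
carry_out:
  moves:
    - [[0, 0, 0], [0, 0, 0], 8.5]
    - [[0, 0, 0], [0, 0, 0], 8.5]

```text
t: 29.25
eef_pos: [0.4849, -0.4344, 0.1263]
tool_rot: [0.001, 0.91, 0.414, 0.0]
contact_force: [-0.6, 0.3, 0.1]
gripper_width: 0.998
```

```bash
python3 plan.py .485,-.433,.125,-41; python3 look.py xl .4855 -.4326 0 -41
```

```text
t 29.25 pos [ 0.4849 -0.4344  0.1263] yawy -41.1 tilt [ 0.001 -0.001 -1.   ] q [ 0.13  0.68  0.74  1.75 -0.56  0.92  0.39] F [-0.6  0.3  0.1] w 84.8
.485,-.433,.125,-41 turn [ 0.1 -0.  -0.1] cm [ 0.11 -0.09  0.13]
scene 0.69
fit [ 0.1192  0.4848 -0.4338 -0.8251] -47.0
```

Emit:
carry_out:
  moves:
    - [[0, 0, 0], [0, 0, 0.1], 6.5]
    - [[0, 0, 0], [0, 0, 0.1], 5]
    - [[0, 0, 0], [0, 0, 0.1], 4]
    - [[0, 0, 0], [0, 0, 0.1], 3]
    - [[0, 0, 0], [0, 0, 0.1], 3]

```text
t: 30.08
eef_pos: [0.4845, -0.4339, 0.1244]
tool_rot: [-0.0, 0.91, 0.414, 0.0]
contact_force: [-1.0, 0.4, 4.2]
gripper_width: 0.638
```

Emit:
carry_out:
  moves:
    - [[0, 0, 0], [0, 0, -1], 3]
    - [[0, 0, 0], [0, 0, -4.5], 3]
    - [[0, 0, 0], [0, 0, -9], 3]
    - [[0, 0, 0], [0, 0, -13.5], 3]
    - [[0, 0, 0], [0, 0, -16], 3]

```text
t: 30.7
eef_pos: [0.4847, -0.4347, 0.287]
tool_rot: [0.001, 0.91, 0.414, 0.001]
contact_force: [0.4, -0.3, -2.8]
gripper_width: 0.64
```

```bash
python3 plan.py .58,-.16,.285,-20
```

```text
t 30.7 pos [ 0.4847 -0.4347  0.287 ] yawy -41.1 tilt [ 0.002 -0.002 -1.   ] q [ 0.05  0.52  0.87  1.62 -0.42  1.2   0.29] F [ 0.4 -0.3 -2.8] w 54.4
.58,-.16,.285,-20 turn [  0.2   0.  -21.1] cm [ 26.96 -10.88   0.17]
```

Emit:
carry_out:
  moves:
    - [[0, 0, -3], [4, -1.6, 0], 3]
    - [[0, 0, -7], [9.5, -3.8, 0], 3]
    - [[0, 0, -12], [15, -6, 0], 3]
    - [[0, 0, -17], [21, -8.5, 0], 3]
    - [[0, 0, -21], [27, -10.9, 0], 3]

```text
t: 31.32
eef_pos: [0.5785, -0.1612, 0.2845]
tool_rot: [0.0, 0.819, 0.574, 0.0]
contact_force: [1.3, -0.1, -2.9]
gripper_width: 0.64
```

```bash
python3 plan.py .657,.13,.285,-5
```

```text
t 31.32 pos [ 0.5785 -0.1612  0.2845] yawy -20.0 tilt [ 0.  0. -1.] q [-0.42  0.4   0.79  1.74 -0.31  1.13  0.11] F [ 1.3 -0.1 -2.9] w 54.4
.657,.13,.285,-5 turn [  0.  -0. -15.] cm [30.06 -2.56 -0.04]
```

Emit:
carry_out:
  moves:
    - [[0, 0, -3], [6, -0.5, 0], 3]
    - [[0, 0, -6], [12, -1, 0], 3]
    - [[0, 0, -9], [18, -1.5, 0], 3]
    - [[0, 0, -12], [24, -2, 0], 3]
    - [[0, 0, -15], [28, -2.4, 0], 3]

```text
t: 31.95
eef_pos: [0.6519, 0.1121, 0.2839]
tool_rot: [-0.0, 0.736, 0.677, 0.0]
contact_force: [0.7, -0.9, -2.9]
gripper_width: 0.637
```

Emit:
carry_out:
  moves:
    - [[0, 0, 0], [1, 0, 0], 3]
    - [[0, 0, 0], [2, 0.3, 0], 3]
    - [[0, 0, 0], [2, 0.3, 1], 3]
    - [[0, 0, 0], [2, 0.3, 2], 3]
    - [[0, 0, 0], [2, 0.3, 2], 3]

```text
t: 32.58
eef_pos: [0.6558, 0.1264, 0.2629]
tool_rot: [-0.0, 0.738, 0.674, -0.001]
contact_force: [0.5, 0.8, -2.8]
gripper_width: 0.639
```

```bash
python3 plan.py .657,.13,.2155,-5; python3 look.py xl .657 .13 .14 -11
```

```text
t 32.58 pos [0.6558 0.1264 0.2629] yawy -5.2 tilt [-0.002 -0.001 -1.   ] q [-0.73  0.52  0.65  1.59 -0.33  1.15 -0.09] F [ 0.5  0.8 -2.8] w 54.4
.657,.13,.2155,-5 turn [-0.1  0.1 -0.2] cm [0.38 0.1  4.74]
top 0.64
fit [0.5147 0.6553 0.13   0.0708] 4.0
```

Emit:
carry_out:
  moves:
    - [[0, 0, 0], [0.3, 0.1, 1.2], 3]
    - [[0, 0, 0], [0.3, 0.1, 2.5], 3]
    - [[0, 0, 0], [0.3, 0.1, 3.5], 3]
    - [[0, 0, 0], [0.3, 0.1, 3.9], 3]
    - [[0, 0, 0], [0.3, 0.1, 3.9], 3]

```text
t: 33.4
eef_pos: [0.6578, 0.1305, 0.2249]
tool_rot: [-0.0, 0.738, 0.675, -0.0]
contact_force: [-0.2, 0.7, -2.3]
gripper_width: 0.637
```

```bash
python3 plan.py .657,.13,.2145,-5
```

```text
t 33.4 pos [0.6578 0.1305 0.2249] yawy -5.1 tilt [-0. -0. -1.] q [-0.72  0.56  0.63  1.62 -0.36  1.08 -0.08] F [-0.2  0.7 -2.3] w 54.2
.657,.13,.2145,-5 turn [-0.   0.  -0.1] cm [-0.06 -0.08  1.04]
```

Emit:
carry_out:
  moves:
    - [[0, 0, 0], [0, 0, 0.4], 3]
    - [[0, 0, 0], [0, 0, 0.7], 3]
    - [[0, 0, 0], [0, 0, 0.9], 3]
    - [[0, 0, 0], [0, 0, 1], 3]
    - [[0, 0, 0], [0, 0, 1], 3]

```text
t: 34.02
eef_pos: [0.6579, 0.1306, 0.2153]
tool_rot: [-0.0, 0.738, 0.675, 0.0]
contact_force: [0.3, -0.4, -2.7]
gripper_width: 0.636
```

Emit:
carry_out:
  moves:
    - [[0, 0, 0], [0, 0, 0.05], 3]
    - [[0, 0, 0], [0, 0, 0.1], 3]
    - [[0, 0, 0], [0, 0, 0.15], 3]
    - [[0, 0, 0], [0, 0, 0.15], 3]

```text
t: 34.52
eef_pos: [0.658, 0.1307, 0.2144]
tool_rot: [-0.0, 0.738, 0.675, 0.0]
contact_force: [-2.7, -0.4, 3.6]
gripper_width: 0.636
```

Emit:
carry_out:
  moves:
    - [[0, 0, 0], [0, 0, 0], 3.5]
    - [[0, 0, 0], [0, 0, 0], 5]
    - [[0, 0, 0], [0, 0, 0], 6.5]
    - [[0, 0, 0], [0, 0, 0], 8]
    - [[0, 0, 0], [0, 0, 0], 8.5]

```text
t: 35.15
eef_pos: [0.658, 0.1306, 0.2136]
tool_rot: [0.0, 0.738, 0.675, -0.0]
contact_force: [-0.4, 0.5, -0.7]
gripper_width: 0.997
```

Emit:
carry_out:
  moves:
    - [[0, 0, 0], [0, 0, -2], 8.5]
    - [[0, 0, 0], [0, 0, -5], 8.5]
    - [[0, 0, 0], [0, 0, -9], 8.5]
    - [[0, 0, 0], [0, 0, -12], 8.5]
    - [[0, 0, 0], [0, 0, -12], 8.5]

```text
t: 35.78
eef_pos: [0.6595, 0.1302, 0.3382]
tool_rot: [0.002, 0.738, 0.675, 0.003]
contact_force: [-0.4, -0.0, -0.6]
gripper_width: 0.993
```

Emit:
carry_out:
  moves:
    - [[0, 0, 0], [-6, 0, 0], 8.5]
    - [[0, 0, 0], [-12, -1, 0], 8.5]
    - [[0, 0, 0], [-18, -2, 0], 8.5]
    - [[0, 0, 0], [-24, -3, 0], 8.5]
    - [[0, 0, 0], [-30, -4, 0], 8.5]

```text
t: 36.4
eef_pos: [0.5905, -0.1663, 0.3338]
tool_rot: [-0.0, 0.738, 0.675, 0.0]
contact_force: [0.5, -0.4, 0.5]
gripper_width: 0.995
```

Emit:
carry_out:
  moves:
    - [[0, 0, 8], [-6, 0, 0], 8.5]
    - [[0, 0, 16], [-12, 0, 0], 8.5]
    - [[0, 0, 22], [-18, 0, 0], 8.5]
    - [[0, 0, 22], [-22, 0, 0], 8.5]
    - [[0, 0, 22], [-22, 0, 0], 8.5]

```text
t: 37.02
eef_pos: [0.5694, -0.388, 0.3335]
tool_rot: [0.0, 0.855, 0.519, -0.001]
contact_force: [0.5, 0.1, 0.7]
gripper_width: 0.996
```

```bash
python3 plan.py; python3 -c "
from h import *
L=[]
for n in('scene','top'): 
    im=bot.read_camera(n); u=proj(n,[.56,.2,.05]).astype(int); c=im[u[1]-100:u[1]+100,u[0]-100:u[0]+100]; L.append(cv2.resize(c,None,fx=2,fy=2,interpolation=2)[:,:,::-1])
    print(n,[(np.round(d['location']),round(d['score'],2)) for l in ('mug','pen_pot') for d in bot.silhouettes(l,n)])
cv2.imwrite('pics/end.png',np.hstack(L))"
python3 look.py xl .657 .13 .09 4;python3 look.py l .4543 .3135 .065 17;python3 look.py m .632 .297 .04 30;python3 look.py s .4484 .1088 .015 -37
```

```text
t 37.02 pos [ 0.5694 -0.388   0.3335] yawy -27.5 tilt [-0.002 -0.002 -1.   ] q [-0.02  0.55  0.83  1.45 -0.41  1.32  0.36] F [0.5 0.1 0.7] w 84.7
scene [(array([215., 286.]), 0.92), (array([497., 259.]), 0.73), (array([441., 283.]), 0.68)]
top [(array([443., 180.]), 0.58), (array([134., 199.]), 0.95)]
scene 0.74
top 0.6
fit [ 0.1249  0.6586  0.1325 -0.0926] -5.0
scene 0.8
top 0.86
fit [0.1036 0.4537 0.3128 0.2636] 15.0
scene 0.74
top 0.57
fit [0.1141 0.6323 0.2967 0.6059] 35.0
scene 0.77
top 0.74
fit [ 0.3966  0.4481  0.1071 -0.6564] -38.0
```

View pics/end.png

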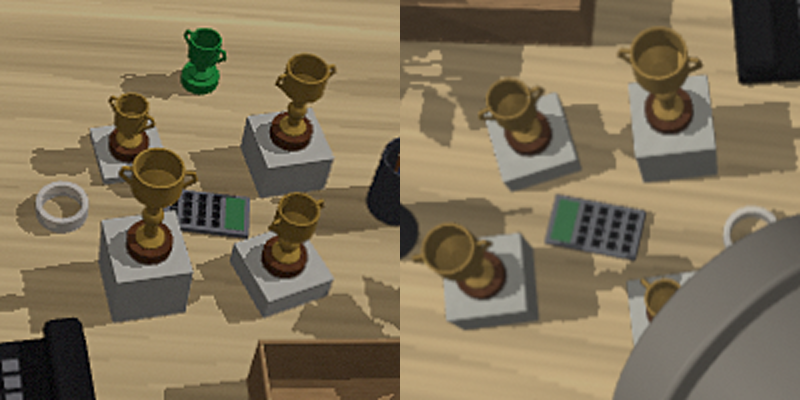

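All four cups stand upright and centred on their plinths. The mug and pen pot show at the same pixels as at the start: mug (215,286) against (214,285), pot (497,259) against (493,258).

```bash
python3 -c "
from h import *
print(bot.hand_in())"
```

```text
the job is handed in; nothing more can be done
None
```

All four brass cups are on their plinths, smallest on the lowest up to largest on the highest, and the job is handed in at about 37 s. I set them down in the order s, m, l, xl, lowering each until the wrist force showed contact, then releasing. The highest reading I saw was about 15 N.

- **Cups:** my last look showed all four standing upright. The camera fits put each within about 3 mm of its plinth's middle.
- **Weakest check:** in that last look the smallest cup was partly hidden by the arm in the top view, so its fit was poor (0.40 mismatch). An earlier unobstructed view had it 1.3 mm off centre, and its last position agrees.
- **Mug and pen pot:** they are within a few pixels of where the networks first found them, and the arm never went near them. The network also reported a low-quality second "pen pot" on the plinth holding the second-smallest cup, which is a false report.
- **Other things:** the green look-alike was not touched. The gripper was open and clear of everything at hand-in.

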